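Complete the satchel hardware kit

ROBOT

A 6-joint arm with a two-finger parallel gripper is mounted at the origin on the work surface. World frame = base frame: x ahead of the robot, y to its left, z up, the work surface at z = 0. Lengths are in mm, angles in degrees, forces in N, time in s.
With the tool pointing down it reaches from about 350 to 850 mm from the base axis. Payload 8.1 kg.
Tool frame: the origin (TCP) lies at the very end of the fingers, on their centre line; the grasp point (between the pads) lies 19 mm behind it; z points along the fingers, y is the direction in which the jaws open and shut (so a half turn about z gives the same grasp; the last joint's range is limited). The gripper opens to 85 mm and grips with 20 to 120 N. Pads are 22 mm wide; open, the fingers measure 114 mm over their backs; the gripper's body (76 mm by 85 mm) begins 54 mm behind the grasp point. The pads swing forward as they close: fully open they stand 13 mm farther back than shut.
Start: joints at [-77.945, 7.471, 85.268, -0, 87.261, -4.893], TCP at [174.923, -573.94, 203.392] pointing down, gripper open.
Joint ranges: [-169.43, 169.43], [-51.17, 129.36], [1.28, 143.12], [-76.62, 256.62], [0, 156.53], [-152.29, 152.29]. Speed limits (degrees/s): [136.94, 136.94, 159.86, 180, 180, 180].

INTERFACE

Orientations are given as [roll, pitch, yaw] about the fixed x, y, z axes, in that order (R = Rz(yaw) Ry(pitch) Rx(roll)).
In Python, from bench import sensors, viewer, job gives the robot as it stands.
- The arm moves only by the shell command python3 -m pendant 'ROWS' [FORCE]. ROWS is JSON, one flat list of numbers, 5 for each row, row after row: the shift along the world's x, y, z in mm, then the turn about the world's z in rad, then the finger opening in mm, from 0 to 85.4. In form: [x, y, z, twist, hand, x, y, z, twist, hand, ...]. A call has 1 to 12 rows; each row shifts and turns the pose as measured when the row begins; what a row does not reach is not made up. A row lasts 1/12 s, in which the tool goes at most 41.7 mm and 7.16 degrees, less where a joint would pass 70% of its speed; a pose out of reach is approached as far as the arm can. A call with a gripper value outside its range is refused whole. The fingers move at their own pace and stop on an object; FORCE is the grip in N (left out, the last holds). Time passes only in rows, so rows that do not move let the fingers close. It gives the time, the measured TCP pose, the force and the opening at its end, in the units of the state.
- sensors.sense(): the state, without advancing time (a new reading comes with each control period).
- viewer.snapshot(name): name is "side" or "top" or "wrist"; returns a dict with "frame" (400x640x3 uint8, blue, green, red), "z_map" (400x640 float32, mm along the optical axis (not along the pixel's ray), 0 where there is no reading), "fx", "fy", "cx", "cy" (pixels), "view" (4x4, takes a point from world to camera coordinates). Camera axes: x right, y down, z forward; pixel columns grow to the right and rows downward; lengths in mm; the calibration is good to about 2 mm. The wrist camera is an equidistant fisheye: a pixel r from the principal point sees the ray r / f radians off the axis. A picture is of the moment at which its call begins.
- job.hand_in(): hands the job in, once; it reports no verdict.
The state is a dict: "time": time; "joint_pos": joint angles; "qd": joint speeds; "joint_efforts": joint torques, N m; "tool_pos": TCP position; "tcp_rot": TCP orientation; "ft_force": force on the tool from outside, world axes, zero at the start; "wrist_torque": the same for the moment, N m; "finger_gap": finger opening in mm.
Only numpy, scipy, OpenCV 4.12 (cv2) and the standard library are available. Lean on these libraries where they do the work, as an engineer would, in place of code of your own. Each camera call takes 0.05 s, during which the arm holds its last target.

TASK

The wooden tray is to hold one satchel kit: one buckle, one round lock cover and one handle bar, each lying flat in a compartment of its own. One piece is already in the tray, so add only the two kinds that are missing from it, taking them from the black cutting board. Leave the spare buckles and covers and the strap ring lying where they are.

Things in the scene. Friction and masses are not known exactly. Their poses are not given: they have to be found in the camera images.
- tray: shallow dark wooden tray, fixed, 120 mm (its x) by 275 mm (its y), 18 mm high, floor, walls and 2 dividers 5 mm thick; origin at the centre of its underside. 3 compartments in a row, centred at y = -90, 0, +90 mm (x = 0), each 110 mm (x) by 85 mm (y) inside, floor 5 mm above the origin. One, any of them, already holds a buckle or a cover; each empty one has a blank paper slip
- buckle1_center (a point): flat brass strap buckle, an open rectangular frame 50 mm long (its x) by 40 mm wide (its y) and 9 mm high, with a bar across the middle; about 60 g; the point is its centre, 4.5 mm above its underside. Take it from above across the 40 mm width. It lies on the cutting board at the start.
- buckle2_center (a point): flat brass strap buckle, an open rectangular frame 50 mm long (its x) by 40 mm wide (its y) and 9 mm high, with a bar across the middle; about 60 g; the point is its centre, 4.5 mm above its underside. Take it from above across the 40 mm width. One of a pair: at the start it lies on the cutting board, or in a compartment of the tray.
- cover1_center (a point): solid round brass lock cover, 40 mm diameter, 16 mm high with a straight side up to 11 mm and a low dome above; about 90 g; the point is its centre, 8 mm above its underside. Take it from above by its side; its yaw does not matter. It lies on the cutting board at the start.
- cover2_center (a point): solid round brass lock cover, 40 mm diameter, 16 mm high with a straight side up to 11 mm and a low dome above; about 90 g; the point is its centre, 8 mm above its underside. Take it from above by its side; its yaw does not matter. One of a pair: at the start it lies on the cutting board, or in a compartment of the tray.
- bar1_center (a point): brass handle bar lying flat, 84 mm long (its x), shank 12 mm wide (its y) and 62 mm long between end blocks that are 16 mm wide, 12 mm long and 14 mm high; about 90 g; the only one; the point is its centre, 7 mm above its underside. Take it from above across the shank at its middle. It lies on the cutting board at the start.
- ring_center (a point): plain brass strap ring lying flat, 46 mm outside, 30 mm inside, 7 mm high, not part of the kit; the point is its centre, 3.5 mm above its underside. It lies on the cutting board (black, 5 mm thick, 300 by 400 mm, right of the tray), as does a wooden block with grooves; pieces there stand at least 90 mm apart, centre to centre
There are look-alikes about, which are no part of the job. Leave any blue look-alike of the part that bears ring_center alone. Of the things shaped like the part that bears bar1_center, the brass one is meant.

How it is judged (in metres and radians):
At the end, for the whole second after the job is handed in: Each compartment holds a piece; the tray holds exactly one buckle, one cover and the bar, at rest on the floor (centres inside the walls, under 21 mm above the tray's underside). The other buckle, the other cover and the ring are outside the tray, within 50 mm of where they started (((x of buckle1_center in the frame of tray between -0.058 and 0.058 m and y of buckle1_center in the frame of tray between -0.135 and 0.135 m and z of buckle1_center in the frame of tray below 0.0135 m and not (x of buckle2_center in the frame of tray between -0.07 and 0.07 m and y of buckle2_center in the frame of tray between -0.15 and 0.15 m) and distance of buckle2_center from where it was at the start of the episode below 0.05 m) or (x of buckle2_center in the frame of tray between -0.058 and 0.058 m and y of buckle2_center in the frame of tray between -0.135 and 0.135 m and z of buckle2_center in the frame of tray below 0.0135 m and not (x of buckle1_center in the frame of tray between -0.07 and 0.07 m and y of buckle1_center in the frame of tray between -0.15 and 0.15 m) and distance of buckle1_center from where it was at the start of the episode below 0.05 m)) and ((x of cover1_center in the frame of tray between -0.058 and 0.058 m and y of cover1_center in the frame of tray between -0.135 and 0.135 m and z of cover1_center in the frame of tray below 0.017 m and not (x of cover2_center in the frame of tray between -0.07 and 0.07 m and y of cover2_center in the frame of tray between -0.15 and 0.15 m) and distance of cover2_center from where it was at the start of the episode below 0.05 m) or (x of cover2_center in the frame of tray between -0.058 and 0.058 m and y of cover2_center in the frame of tray between -0.135 and 0.135 m and z of cover2_center in the frame of tray below 0.017 m and not (x of cover1_center in the frame of tray between -0.07 and 0.07 m and y of cover1_center in the frame of tray between -0.15 and 0.15 m) and distance of cover1_center from where it was at the start of the episode below 0.05 m)) and x of bar1_center in the frame of tray between -0.058 and 0.058 m and y of bar1_center in the frame of tray between -0.135 and 0.135 m and z of bar1_center in the frame of tray below 0.0165 m and not (x of ring_center in the frame of tray between -0.07 and 0.07 m and y of ring_center in the frame of tray between -0.15 and 0.15 m) and distance of ring_center from where it was at the start of the episode below 0.05 m and ((x of buckle1_center in the frame of tray between -0.058 and 0.058 m and y of buckle1_center in the frame of tray between -0.1345 and -0.0455 m and z of buckle1_center in the frame of tray below 0.0135 m) or (x of buckle2_center in the frame of tray between -0.058 and 0.058 m and y of buckle2_center in the frame of tray between -0.1345 and -0.0455 m and z of buckle2_center in the frame of tray below 0.0135 m) or (x of cover1_center in the frame of tray between -0.058 and 0.058 m and y of cover1_center in the frame of tray between -0.1345 and -0.0455 m and z of cover1_center in the frame of tray below 0.017 m) or (x of cover2_center in the frame of tray between -0.058 and 0.058 m and y of cover2_center in the frame of tray between -0.1345 and -0.0455 m and z of cover2_center in the frame of tray below 0.017 m) or (x of bar1_center in the frame of tray between -0.058 and 0.058 m and y of bar1_center in the frame of tray between -0.1345 and -0.0455 m and z of bar1_center in the frame of tray below 0.0165 m)) and ((x of buckle1_center in the frame of tray between -0.058 and 0.058 m and y of buckle1_center in the frame of tray between -0.0445 and 0.0445 m and z of buckle1_center in the frame of tray below 0.0135 m) or (x of buckle2_center in the frame of tray between -0.058 and 0.058 m and y of buckle2_center in the frame of tray between -0.0445 and 0.0445 m and z of buckle2_center in the frame of tray below 0.0135 m) or (x of cover1_center in the frame of tray between -0.058 and 0.058 m and y of cover1_center in the frame of tray between -0.0445 and 0.0445 m and z of cover1_center in the frame of tray below 0.017 m) or (x of cover2_center in the frame of tray between -0.058 and 0.058 m and y of cover2_center in the frame of tray between -0.0445 and 0.0445 m and z of cover2_center in the frame of tray below 0.017 m) or (x of bar1_center in the frame of tray between -0.058 and 0.058 m and y of bar1_center in the frame of tray between -0.0445 and 0.0445 m and z of bar1_center in the frame of tray below 0.0165 m)) and ((x of buckle1_center in the frame of tray between -0.058 and 0.058 m and y of buckle1_center in the frame of tray between 0.0455 and 0.1345 m and z of buckle1_center in the frame of tray below 0.0135 m) or (x of buckle2_center in the frame of tray between -0.058 and 0.058 m and y of buckle2_center in the frame of tray between 0.0455 and 0.1345 m and z of buckle2_center in the frame of tray below 0.0135 m) or (x of cover1_center in the frame of tray between -0.058 and 0.058 m and y of cover1_center in the frame of tray between 0.0455 and 0.1345 m and z of cover1_center in the frame of tray below 0.017 m) or (x of cover2_center in the frame of tray between -0.058 and 0.058 m and y of cover2_center in the frame of tray between 0.0455 and 0.1345 m and z of cover2_center in the frame of tray below 0.017 m) or (x of bar1_center in the frame of tray between -0.058 and 0.058 m and y of bar1_center in the frame of tray between 0.0455 and 0.1345 m and z of bar1_center in the frame of tray below 0.0165 m)) and linear speed of each of buckle1, buckle2, cover1, cover2, bar1 below 0.03 m/s); the robot touches nothing.
It also fails if it takes over 48 s, if anything falls off the work surface, if the arm or the gripper's body presses on something with over 40 N, if the wrist force passes 120 N, or if a joint passes its speed limit or range.

## Working session

There is one attempt and no reset: what is moved stays moved. The work goes in short steps, Python scripts to look and compute and a shell command to move; the robot and the scene stay as the last step left them, time stands still between calls to the robot, and variables do not carry over. Pictures are saved under pics/ and viewed, and the job is handed in when it is done.

```bash
mkdir -p pics; ls; python3 - <<'E'
from bench import sensors, viewer, job
import cv2,numpy as np
print(sensors.sense())
for n in ("top","side","wrist"):
    s=viewer.snapshot(n); cv2.imwrite(f"pics/{n}0.png",s["frame"]); np.savez(f"pics/{n}0.npz",**s)
    print(n,s["fx"],s["fy"],s["cx"],s["cy"],np.round(s["view"],3).tolist())
E
```

```text
pics
{'time': 0.0, 'joint_pos': array([-7.79458447e+01,  7.51518790e+00,  8.53306254e+01,  7.33311028e-04,
        8.72627092e+01, -4.89264361e+00]), 'qd': array([-0.06199747,  0.01164043, -0.04500921,  0.18041197,  0.01195072,
        0.04599774]), 'joint_efforts': array([-1.53085115e-03, -5.69411016e+01, -5.00545406e+01, -4.47909015e-04,
        1.45801704e-02, -2.96805047e-05]), 'tool_pos': array([ 174.79074821, -573.32849744,  202.33076629]), 'tcp_rot': array([-1.79891935e+02, -9.98551138e-03,  1.69467537e+01]), 'ft_force': array([ 0.06654656, -0.40551228, -0.04275332]), 'wrist_torque': array([-0.0326162 , -0.04076941, -0.00213592]), 'finger_gap': 85.45740611755704}
top 385.4334811584568 385.4334811584568 321.18084149243964 200.3180649032929 [[-0.012, -1.0, 0.003, -136.35], [-0.991, 0.011, -0.136, 458.618], [0.136, -0.004, -0.991, 853.89], [0.0, 0.0, 0.0, 1.0]]
side 508.0566653393973 508.0566653393973 321.79254632910414 196.68114952119993 [[0.932, -0.363, 0.003, -478.939], [-0.26, -0.674, -0.692, 65.32], [0.254, 0.644, -0.722, 1144.035], [0.0, 0.0, 0.0, 1.0]]
wrist 309.70691628693146 309.70691628693146 322.0671933014171 197.91115287430418 [[0.291, -0.957, -0.003, -598.713], [-0.915, -0.279, 0.291, -36.478], [-0.279, -0.082, -0.957, 381.031], [0.0, 0.0, 0.0, 1.0]]
```

View pics/top0.png

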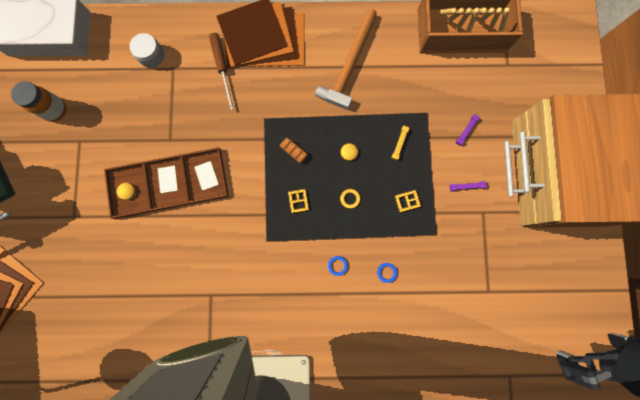

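View pics/side0.png

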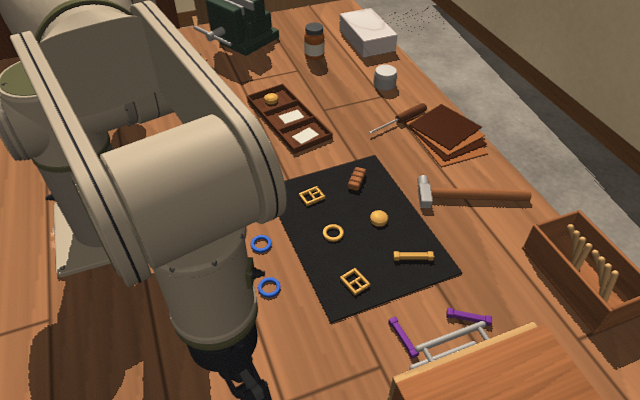

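View pics/wrist0.png

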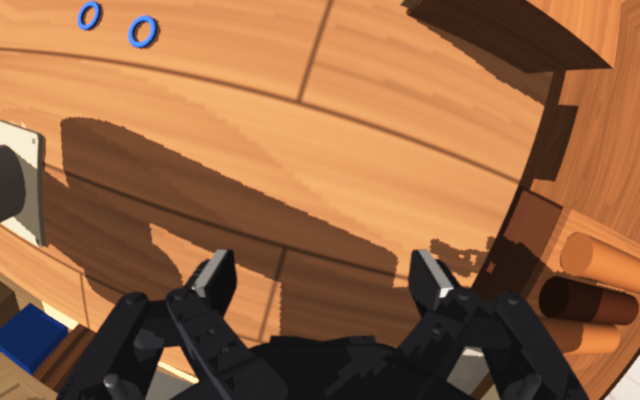

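The top view shows the tray on the left. A cover is already in its left compartment at (125,191), and the paper slips of the empty ones are at (167,179) and (206,176). So a buckle and the bar are missing.

Things that could be taken for the ones I want, by pixel:
- **Bar:** brass (400,143), purple (468,130), purple (468,186). There is also the grooved block at (293,151).
- **Buckle:** (298,201) or (407,202). The ring at (350,198) is not part of the kit.

I choose the brass bar at (400,143) and the buckle at (298,201), the one nearer the tray. I'll check both in a close crop.

```bash
python3 - <<'E'
import cv2,numpy as np
f=np.load("pics/top0.npz")["frame"]
a=cv2.resize(f[120:230,270:450],None,fx=4.4,fy=4.4,interpolation=cv2.INTER_CUBIC);cv2.imwrite("pics/c1.png",a)
a=cv2.resize(f[140:225,95:240],None,fx=5,fy=5,interpolation=cv2.INTER_CUBIC);cv2.imwrite("pics/c2.png",a)
E
```

```text
(no output)
```

View pics/c1.png

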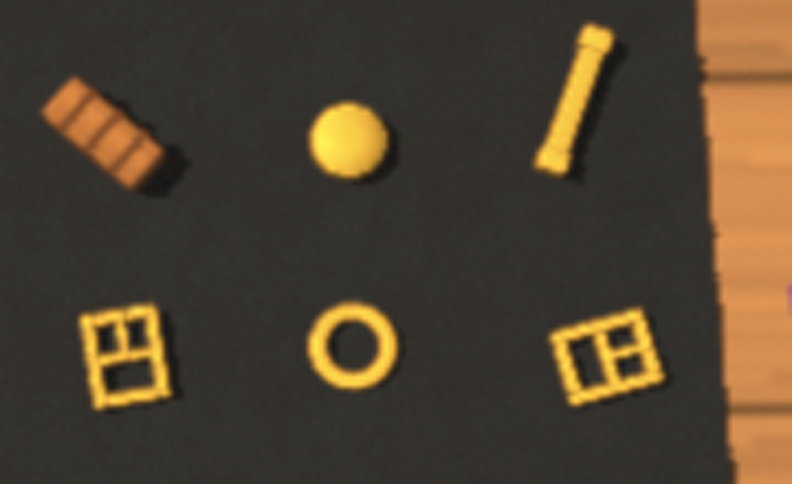

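View pics/c2.png

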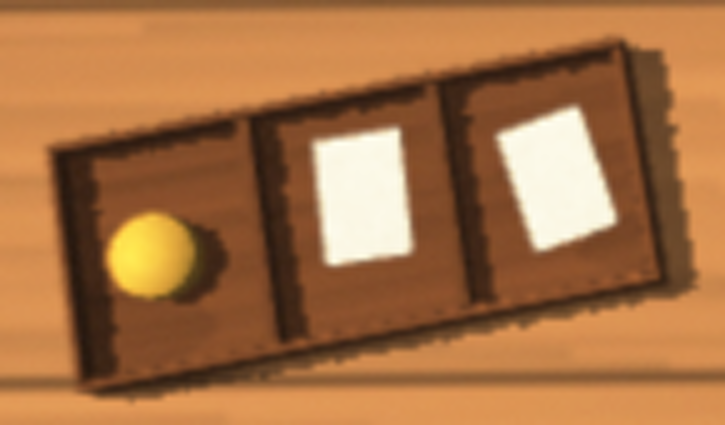

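The crops confirm it: a brass bar with end blocks at crop (575,100), and a buckle frame with its middle bar at crop (125,357). In the tray crop, the rim corners are at (50,148), (622,40), (662,282) and (85,392).

```bash
cat > h.py <<'E'
import numpy as np,cv2
def unproj(s,uv,z):
    V=s["view"];R=V[:3,:3];t=V[:3,3];o=-R.T@t
    out=[]
    for u,v in np.atleast_2d(uv):
        d=R.T@np.array([(u-s["cx"])/s["fx"],(v-s["cy"])/s["fy"],1])
        out.append((o+d*(z-o[2])/d[2]))
    return np.array(out)
def depthpt(s,u,v):
    V=s["view"];Z=s["z_map"][int(round(v)),int(round(u))]
    c=np.array([(u-s["cx"])/s["fx"]*Z,(v-s["cy"])/s["fy"]*Z,Z]);return V[:3,:3].T@(c-V[:3,3])
def brass(s,u0,v0,u1,v1,sz=8):
    f=s["frame"][v0:v1,u0:u1];f=cv2.resize(f,None,fx=sz,fy=sz,interpolation=cv2.INTER_CUBIC)
    h=cv2.cvtColor(f,cv2.COLOR_BGR2HSV);m=cv2.inRange(h,(15,100,110),(35,255,255))
    c=max(cv2.findContours(m,cv2.RETR_EXTERNAL,cv2.CHAIN_APPROX_NONE)[0],key=cv2.contourArea)[:,0,:].astype(float)
    return (c+.5)/sz-.5+[u0,v0]
def rect(s,win,z):
    P=unproj(s,brass(s,*win),z)[:,:2]
    (c,wh,a)=cv2.minAreaRect(P.astype(np.float32));b=cv2.boxPoints((c,wh,a))
    e=[b[1]-b[0],b[2]-b[1]];l=max(e,key=np.linalg.norm)
    return np.round(c,1),np.round(sorted(wh),1),round(np.degrees(np.arctan2(l[1],l[0]))%180,1)
E
python3 - <<'E'
from h import *
s=dict(np.load("pics/top0.npz"))
W=dict(buckA=((282,182,316,220),14),buckB=((390,184,426,220),14),bar=((385,118,415,165),17),cover=((335,138,363,166),14),tcover=((112,177,140,205),14))
for k,(w,z) in W.items(): print(k,*rect(s,w,z))
P=np.array([[50,148],[622,40],[662,282],[85,392]],float);P=(P+.5)/5-.5+[95,140]
C=unproj(s,P,18)[:,:2];print(np.round(C,1),C.mean(0),[np.linalg.norm(C[i]-C[(i+1)%4]) for i in range(4)])
d=(C[0]-C[1]+C[3]-C[2]);print("tray +y dir angle",np.degrees(np.arctan2(d[1],d[0])))
for u,v in [(450,250),(350,198),(281,230),(349,152),(167,179),(206,176),(135,200)]: print(u,v,np.round(depthpt(s,u,v),1))
S=dict(np.load("pics/side0.npz"))
for k,w,z in [("buckA",(296,180,330,210),14),("bar",(388,242,440,270),17),("buckB",(335,262,375,298),14),("cov",(365,205,392,230),14)]: print("side",k,*rect(S,w,z))
E
```

```text
buckA [459.9 -86.9] [43.5 53.3] 8.8
buckB [ 456.5 -343.4] [43.1 54.2] 104.7
bar [ 597.4 -331.4] [19.4 87.9] 158.9
cover [ 576.6 -208. ] [41.9 42.9] 134.7
tcover [487.9 319.7] [42.3 42.4] 63.3
[[538.6 367.5]
 [588.   99.6]
 [471.5  78.1]
 [423.  343.9]] [505.28084503 222.28203699] [np.float64(272.4260611750128), np.float64(118.44341586829394), np.float64(270.1619154576233), np.float64(117.94028881217642)]
tray +y dir angle 100.39960254358037
450 250 [ 340.6 -440.8    3. ]
350 198 [ 465.7 -210.1    3.6]
281 230 [391.6 -46.7   4.1]
349 152 [ 573.5 -208.9   19.7]
167 179 [515.5 223.9   7.5]
206 176 [521.8 131.6   7.5]
135 200 [466.5 298.6   4.4]
side buckA [454.6 -85.2] [43.  52.1] 8.9
side bar [ 592.8 -328.6] [18.1 85.3] 158.9
side buckB [ 452.1 -342.7] [41.5 52.7] 104.6
side cov [ 572.1 -204.3] [40.6 40.9] 110.9
```

Top and side agree to about 5 mm, and the sizes come out right. I'll use these averages:

| Item | Position (mm) | Yaw |
|---|---|---|
| Buckle A | (457, -86) | 8.9° |
| Bar | (595, -330) | 158.9° |
| Tray | centre (505, 222) | 10.4° |

Next I move above the buckle and refine with the wrist camera.

```bash
python3 -m pendant '[20,34,0,-0.07,60, 20,34,0,-0.07,60, 20,34,0,0,60, 20,34,0,0,60, 20,34,0,0,60, 20,34,0,0,60, 20,34,0,0,60, 20,34,0,0,60, 20,34,0,0,60, 20,34,0,0,60, 20,34,0,0,60, 20,34,0,0,60]' 40
```

```text
time: 1.15
tool_pos: [414.1, -149.8, 195.8]
tcp_rot: [-179.6, 0.1, 7.7]
ft_force: [0.3, -0.1, -0.1]
finger_gap: 60.2
```

```bash
python3 -m pendant '[20,32,-15,0.02,55, 20,28,-25,0,55, 0,0,-30,0,55, 0,0,0,0,55, 0,0,0,0,55]'; python3 - <<'E'
from bench import sensors, viewer
import cv2,numpy as np
s=viewer.snapshot("wrist"); cv2.imwrite("pics/w1.png",s["frame"]); np.savez("pics/w1.npz",**s); x=sensors.sense();print(x["tool_pos"],x["tcp_rot"])
s=viewer.snapshot("top"); cv2.imwrite("pics/t1.png",s["frame"]);np.savez("pics/t1.npz",**s)
E
```

```text
time: 1.57
tool_pos: [457.9, -79.9, 126.9]
tcp_rot: [-179.6, -0.2, 9.5]
ft_force: [0.0, 0.7, 1.0]
finger_gap: 54.9
[457.1365277  -80.17006192 126.43258817] [-1.79538629e+02 -1.06578397e-01  9.49331497e+00]
```

View pics/w1.png

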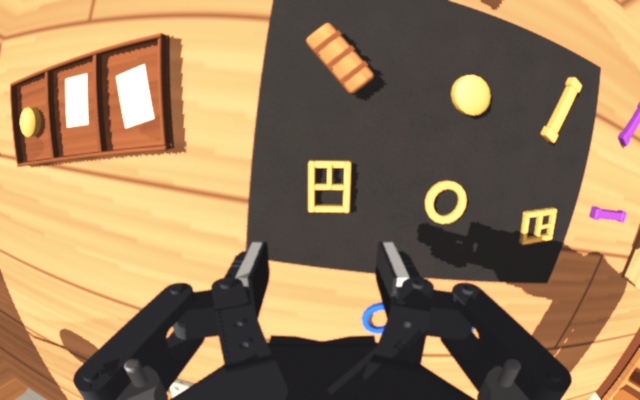

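The wrist view shows buckle A at (329,187), the brass bar at (562,110) and the tray rim from (12,85) to (172,150). I'll unproject these points with the fisheye model.

```bash
cat >> h.py <<'E'
def unf(s,uv,z):
    V=s["view"];R=V[:3,:3];t=V[:3,3];o=-R.T@t;out=[]
    for u,v in np.atleast_2d(uv):
        x,y=(u-s["cx"])/s["fx"],(v-s["cy"])/s["fy"];r=np.hypot(x,y)+1e-12
        d=R.T@np.array([np.sin(r)*x/r,np.sin(r)*y/r,np.cos(r)])
        out.append(o+d*(z-o[2])/d[2])
    return np.array(out)
def rectf(s,win,z):
    P=unf(s,brass(s,*win),z)[:,:2]
    (c,wh,a)=cv2.minAreaRect(P.astype(np.float32));b=cv2.boxPoints((c,wh,a))
    e=[b[1]-b[0],b[2]-b[1]];l=max(e,key=np.linalg.norm)
    return np.round(c,1),np.round(sorted(wh),1),round(np.degrees(np.arctan2(l[1],l[0]))%180,1)
E
python3 - <<'E'
from h import *
s=dict(np.load("pics/w1.npz")); print(-s["view"][:3,:3].T@s["view"][:3,3])
for k,w,z in [("A",(300,155,358,218),14),("cov",(445,70,497,122),14),("bar",(535,72,588,148),17)]: print(k,*rectf(s,w,z))
C=unf(s,[[12,85],[165,36],[172,150],[18,164]],18)[:,:2];print(np.round(C,1),C.mean(0),[np.linalg.norm(C[i]-C[(i+1)%4]) for i in range(4)])
f=s["frame"];cv2.imwrite("pics/c3.png",cv2.resize(f[20:180,0:190],None,fx=3.7,fy=3.7,interpolation=cv2.INTER_CUBIC))
E
```

```text
[531.90252449 -68.58740435 298.25027846]
A [459.  -84.6] [42.2 53.2] 8.9
cov [ 575.2 -205.4] [41.9 45.7] 89.6
bar [ 595.9 -326.2] [27.7 91. ] 158.8
[[536.5 365. ]
 [585.3  98. ]
 [472.4  74.5]
 [426.  347.3]] [505.04044759 221.20830922] [np.float64(271.4189489878417), np.float64(115.37520201878255), np.float64(276.72789041551897), np.float64(111.89422974290714)]
```

View pics/c3.png

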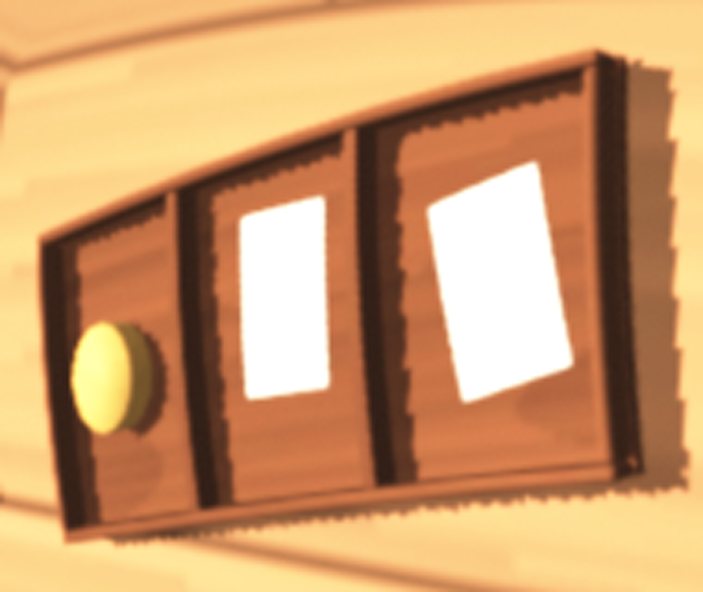

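Three views agree: buckle A is at about (458,-85.5), yaw 8.9°, and the tray centre is at (505,222). Descending to TCP z of about 6.

```bash
python3 -m pendant '[1,-5,-25,-0.01,55, 0,0,-30,0,55, 0,0,-28,0,55, 0,0,-15,0,55, 0,0,-10,0,55, 0,0,0,0,55, 0,0,0,0,55]'
```

```text
time: 2.25
tool_pos: [465.9, -97.1, 30.1]
tcp_rot: [179.8, -1.2, 8.1]
ft_force: [-0.1, -0.7, -0.2]
finger_gap: 54.5
```

```bash
python3 -c "
from bench import sensors
for i in range(3):
  x=sensors.sense();print(x['time'],x['tool_pos'],x['tcp_rot'],x['qd'].round(2))"; python3 -m pendant '[-8,12,0,0.01,55, 0,0,0,0,55, 0,0,0,0,55]'
```

```text
2.25 [465.89086912 -97.1091844   30.08488178] [179.79066705  -1.24768571   8.09754953] [-1.12 -0.1  -0.32 -0.11  0.21 -0.16]
2.25 [465.89086912 -97.1091844   30.08488178] [179.79066705  -1.24768571   8.09754953] [-1.12 -0.1  -0.32 -0.11  0.21 -0.16]
2.25 [465.89086912 -97.1091844   30.08488178] [179.79066705  -1.24768571   8.09754953] [-1.12 -0.1  -0.32 -0.11  0.21 -0.16]
time: 2.5
tool_pos: [461.1, -87.6, 35.3]
tcp_rot: [179.6, -1.6, 8.5]
ft_force: [1.0, 0.6, 0.5]
finger_gap: 54.9
```

```bash
for i in 1 2; do python3 -m pendant '[0,0,0,0,55]'|head -3; done; python3 -m pendant '[-3,2,0,0,55]'|head -3;python3 -m pendant '[0,0,-10,0,55]'|head -3
```

```text
time: 2.58
tool_pos: [462.2, -88.2, 36.8]
tcp_rot: [179.5, -1.7, 8.5]
time: 2.67
tool_pos: [463.3, -88.9, 38.0]
tcp_rot: [179.5, -1.8, 8.5]
time: 2.75
tool_pos: [461.5, -87.5, 39.0]
tcp_rot: [179.4, -1.9, 8.5]
time: 2.83
tool_pos: [463.1, -88.0, 30.9]
tcp_rot: [179.3, -2.1, 8.5]
```

```bash
cat > q.py <<'E'
from bench import sensors
x=sensors.sense();print(round(x['time'],2),x['joint_pos'].round(2),x['tool_pos'].round(1),x['tcp_rot'].round(2),x['qd'].round(1),x['ft_force'].round(1))
E
python3 q.py; for i in 1 2 3; do python3 -m pendant '[0,0,0,0,55]'>/dev/null; python3 q.py; done; python3 -c "
from bench import viewer
for i in range(4): viewer.snapshot('top')"; python3 q.py
```

```text
2.83 [-17.26  -5.94 117.65   0.34  66.08  64.13] [463.1 -88.   30.9] [179.32  -2.13   8.49] [ -0.4  12.1   4.3  -0.1 -17.7  -0.4] [ 0.8 -0.4  0. ]
2.92 [-17.27  -5.84 117.77   0.34  65.98  64.12] [461.9 -87.8  29.1] [179.37  -2.02   8.49] [ 0.  -1.6 -1.4  0.1  2.1  0.1] [-1.   0.2 -0.4]
3.0 [-17.27  -5.81 117.78   0.34  65.95  64.12] [461.8 -87.7  28.7] [179.38  -2.01   8.48] [-0.2  1.1  1.2 -0.1 -1.  -0.1] [-0.2  0.1  0.3]
3.08 [-17.27  -5.76 117.81   0.34  65.95  64.12] [461.3 -87.6  28. ] [179.41  -1.94   8.48] [ 0.   0.2 -0.1 -0.  -0.   0. ] [ 0.3  0.4 -0.1]
3.28 [-17.27  -5.8  117.77   0.34  65.96  64.12] [461.8 -87.7  28.6] [179.38  -2.     8.49] [-0.1 -0.1 -0.1  0.  -0.1 -0.1] [-0.1 -0.3  0.1]
```

```bash
python3 -m pendant '[-3,2,-8,0.007,55, -1,0,-8,0,55]'|head -4; python3 q.py;  python3 -m pendant '[0,0,-3,0,55]'|head -4; python3 q.py
```

```text
time: 3.45
tool_pos: [459.4, -86.1, 13.7]
tcp_rot: [179.3, -2.2, 8.9]
ft_force: [0.1, 0.8, -0.3]
3.45 [-17.18  -5.09 118.89   0.36  63.92  63.75] [459.4 -86.1  13.7] [179.29  -2.19   8.93] [ -0.6   7.3   3.8  -0.  -12.8  -0.1] [ 0.1  0.8 -0.3]
time: 3.53
tool_pos: [458.5, -85.8, 9.3]
tcp_rot: [179.3, -2.1, 8.9]
ft_force: [-0.5, -0.1, -0.7]
3.53 [-17.18  -4.74 119.09   0.36  63.44  63.74] [458.5 -85.8   9.3] [179.32  -2.13   8.94] [ 0.1  3.3  1.5  0.2 -4.4 -0.2] [-0.5 -0.1 -0.7]
```

```bash
python3 -m pendant '[0,0,-2,0,55]'|head -4; python3 -m pendant '[0,0,-1,0,36, 0,0,0,0,36, 0,0,0,0,36, 0,0,0,0,36, 0,0,0,0,36]' 40; python3 - <<'E'
from bench import viewer
import cv2
cv2.imwrite("pics/w2.png",viewer.snapshot("wrist")["frame"])
E
```

```text
time: 3.62
tool_pos: [457.9, -85.6, 6.2]
tcp_rot: [179.3, -2.1, 8.9]
ft_force: [0.7, -0.1, 0.2]
time: 4.03
tool_pos: [456.9, -85.3, 3.8]
tcp_rot: [179.4, -1.9, 8.9]
ft_force: [0.1, -0.0, 0.6]
finger_gap: 36.0
```

View pics/w2.png

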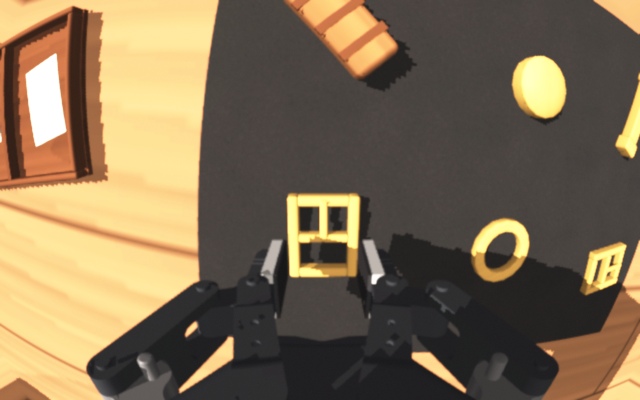

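The gap reads 36 mm, which is less than the 40 mm buckle. Before going further I'll check the finger geometry against depth.

```bash
python3 - <<'E'
from bench import viewer,sensors
from h import *
s=viewer.snapshot("wrist");np.savez("pics/w3.npz",**s)
V=s["view"]
def proj(p):
    c=V[:3,:3]@p+V[:3,3];r=np.hypot(c[0],c[1]);t=np.arctan2(r,c[2]);return s["cx"]+s["fx"]*t*c[0]/r,s["cy"]+s["fy"]*t*c[1]/r
x=sensors.sense();print(x["tool_pos"],x["tcp_rot"],x["finger_gap"])
print("tcp",proj(x["tool_pos"]))
def fd(u,v):
    Z=s["z_map"][v,u];a,b=(u-s["cx"])/s["fx"],(v-s["cy"])/s["fy"];r=np.hypot(a,b);d=np.array([np.sin(r)*a/r,np.sin(r)*b/r,np.cos(r)]);c=d/d[2]*Z
    return np.round(V[:3,:3].T@(c-V[:3,3]),1)
for u,v in [(272,248),(270,265),(372,248),(374,265),(293,235),(352,235),(294,272),(354,272),(294,197),(354,197),(220,200),(250,150)]: print((u,v),fd(u,v))
print(rectf(s,(280,185,368,285),14))
cv2.imwrite("pics/c4.png",cv2.resize(s["frame"][180:320,230:420],None,fx=4,fy=4,interpolation=cv2.INTER_CUBIC))
E
```

```text
[456.89076511 -85.34951091   3.82799258] [179.39947662  -1.95395672   8.93676888] 35.775741611786465
tcp (np.float64(322.7003359553113), np.float64(235.14671869576276))
(272, 248) [463.8 -60.   46.9]
(270, 265) [463.8 -61.5  63.6]
(372, 248) [ 470.8 -105.9   46.9]
(374, 265) [ 471.  -103.7   65.2]
(293, 235) [458.6 -67.9  14.4]
(352, 235) [ 463.8 -100.9   14.9]
(294, 272) [435.3 -71.4  15.1]
(354, 272) [ 440.9 -106.5   15.8]
(294, 197) [480.5 -65.6  13.4]
(354, 197) [485.7 -98.   14.4]
(220, 200) [525.3 -72.6 177.4]
(250, 150) [501.8 -36.9   6.2]
(array([459.5, -84.8]), array([41.1, 53. ]), np.float32(8.8))
```

View pics/c4.png

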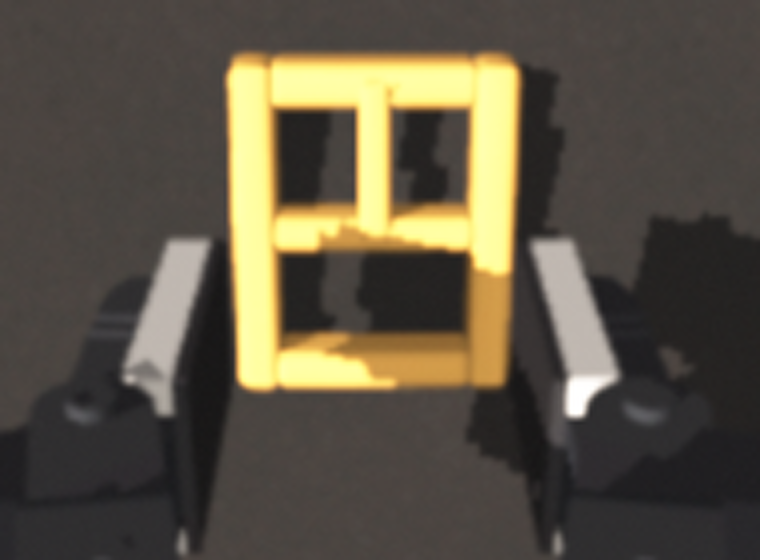

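The buckle sits between the fingers. The opening may have reached my 36 mm command while just touching, so I'll close further and see whether it stalls.

```bash
python3 -m pendant '[0,0,0.5,0,20, 0,0,0,0,20, 0,0,0,0,20]' 40; python3 q.py
```

```text
time: 4.38
tool_pos: [457.4, -85.5, 4.9]
tcp_rot: [179.4, -2.0, 8.9]
ft_force: [-0.3, -0.4, 0.8]
finger_gap: 20.1
4.38 [-17.18  -4.36 119.25   0.36  63.03  63.73] [457.4 -85.5   4.9] [179.38  -2.01   8.94] [-0.1 -0.2 -0.2 -0.   0.1 -0. ] [-0.3 -0.4  0.8]
```

```bash
python3 - <<'E'
from bench import viewer
import cv2
s=viewer.snapshot("wrist")["frame"];cv2.imwrite("pics/w5.png",cv2.resize(s[150:330,220:430],None,fx=3.5,fy=3.3,interpolation=cv2.INTER_CUBIC))
s=viewer.snapshot("side")["frame"];cv2.imwrite("pics/s5.png",cv2.resize(s[90:330,200:480],None,fx=2.5,fy=2.5,interpolation=cv2.INTER_CUBIC))
E
```

```text
(no output)
```

View pics/w5.png

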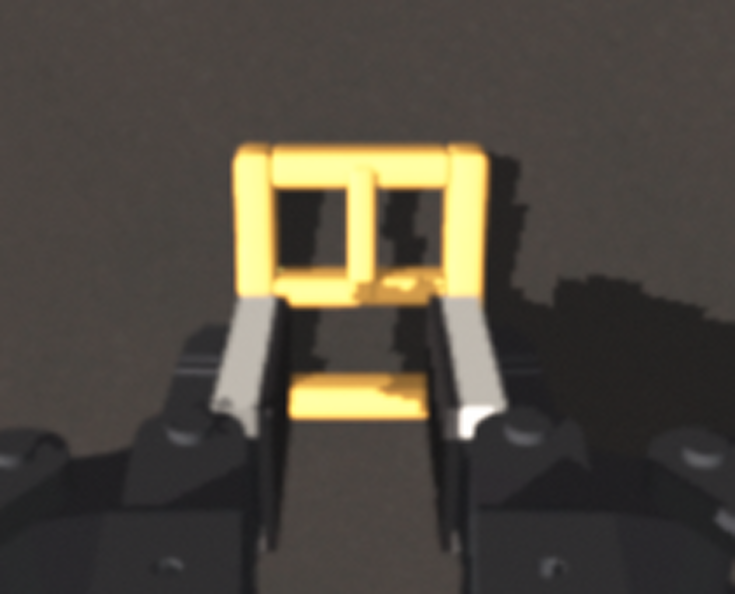

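View pics/s5.png

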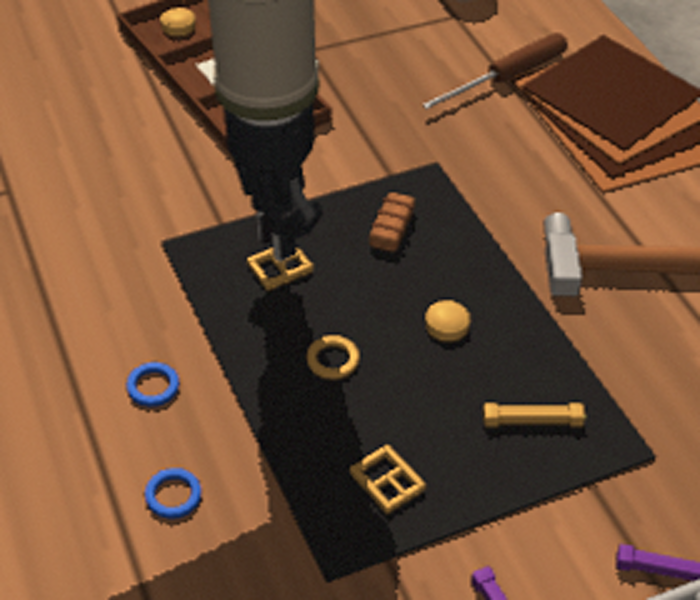

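The side view and wrist crop both show the fingers above the buckle, although the TCP reads z of about 5. I'll measure where the fingertips really are.

```bash
python3 - <<'E'
from bench import viewer,sensors
from h import *
s=viewer.snapshot("wrist");V=s["view"];np.savez("pics/w6.npz",**s)
H,W=s["z_map"].shape;u,v=np.meshgrid(np.arange(W),np.arange(H))
a,b=(u-s["cx"])/s["fx"],(v-s["cy"])/s["fy"];r=np.hypot(a,b)+1e-9
Z=s["z_map"];P=np.stack([np.tan(r)*a/r*Z,np.tan(r)*b/r*Z,Z],-1)
X=(P-V[:3,3])@V[:3,:3]
print(sensors.sense()["tool_pos"],-V[:3,:3].T@V[:3,3])
for uu in (288,294,300,345,352,358):
    print(uu,[(vv,*np.round(X[vv,uu]).astype(int)) for vv in range(228,276,4)])
m=(Z>0)&(X[...,2]>20)&(abs(X[...,0]-458)<40)&(abs(X[...,1]+85)<45)
print(np.percentile(X[m][:,2],[0,1,5,20]))
S=viewer.snapshot("side");np.savez("pics/s6.npz",**S)
cv2.imwrite("pics/s6.png",cv2.resize(S["frame"][150:220,280:350],None,fx=8,fy=8,interpolation=cv2.INTER_CUBIC))
for vv in range(176,206,3): print(vv,[tuple(np.round(depthpt(S,uu,vv)).astype(int)) for uu in (308,312,316)])
E
```

```text
[457.32570722 -85.46982493   4.80779981] [525.60223875 -72.69303744 178.4697236 ]
288 [(228, np.int64(459), np.int64(-64), np.int64(6)), (232, np.int64(456), np.int64(-65), np.int64(5)), (236, np.int64(453), np.int64(-65), np.int64(5)), (240, np.int64(451), np.int64(-65), np.int64(6)), (244, np.int64(466), np.int64(-67), np.int64(45)), (248, np.int64(466), np.int64(-68), np.int64(49)), (252, np.int64(465), np.int64(-68), np.int64(52)), (256, np.int64(466), np.int64(-68), np.int64(56)), (260, np.int64(465), np.int64(-69), np.int64(60)), (264, np.int64(465), np.int64(-69), np.int64(63)), (268, np.int64(465), np.int64(-69), np.int64(67)), (272, np.int64(465), np.int64(-70), np.int64(69))]
294 [(228, np.int64(463), np.int64(-68), np.int64(15)), (232, np.int64(460), np.int64(-68), np.int64(14)), (236, np.int64(458), np.int64(-69), np.int64(13)), (240, np.int64(466), np.int64(-70), np.int64(39)), (244, np.int64(466), np.int64(-70), np.int64(43)), (248, np.int64(466), np.int64(-70), np.int64(48)), (252, np.int64(466), np.int64(-71), np.int64(52)), (256, np.int64(466), np.int64(-71), np.int6
[... 3471 characters left out ...]
4(450), np.int64(-73), np.int64(16)), (np.int64(450), np.int64(-102), np.int64(43)), (np.int64(458), np.int64(-106), np.int64(44))]
194 [(np.int64(452), np.int64(-70), np.int64(2)), (np.int64(456), np.int64(-85), np.int64(14)), (np.int64(468), np.int64(-79), np.int64(5))]
197 [(np.int64(447), np.int64(-84), np.int64(7)), (np.int64(454), np.int64(-90), np.int64(10)), (np.int64(464), np.int64(-92), np.int64(8))]
200 [(np.int64(444), np.int64(-89), np.int64(3)), (np.int64(449), np.int64(-104), np.int64(16)), (np.int64(460), np.int64(-101), np.int64(9))]
203 [(np.int64(438), np.int64(-107), np.int64(13)), (np.int64(449), np.int64(-104), np.int64(6)), (np.int64(457), np.int64(-109), np.int64(7))]
```

View pics/s6.png

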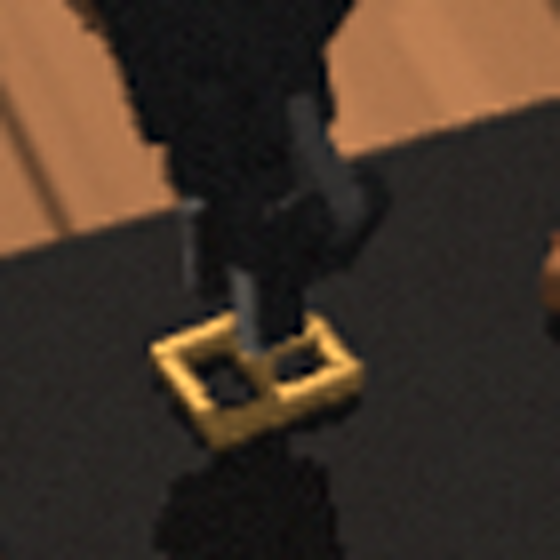

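Wrist and side depth agree: the fingertips are at z≈38-40 while the TCP reads about 4.8. The real tips end roughly 33 mm short of the reported TCP, so I'll trust the cameras. I'll reopen and go down in stages, watching the force and checking by picture.

```bash
python3 -m pendant '[0,0,0,0,55, 0,0,0,0,55, 0,0,-6,0,55, 0,0,-6,0,55, 0,0,-2,0,55]'; cat > tip.py <<'E'
from bench import viewer,sensors
from h import *
import sys
s=viewer.snapshot("wrist");V=s["view"];x=sensors.sense();T=x["tool_pos"]
cv2.imwrite(f"pics/{sys.argv[1]}.png",s["frame"]);np.savez(f"pics/{sys.argv[1]}.npz",**s)
H,W=s["z_map"].shape;u,v=np.meshgrid(np.arange(W),np.arange(H))
a,b=(u-s["cx"])/s["fx"],(v-s["cy"])/s["fy"];r=np.hypot(a,b)+1e-9
Z=s["z_map"];X=(np.stack([np.tan(r)*a/r*Z,np.tan(r)*b/r*Z,Z],-1)-V[:3,3])@V[:3,:3]
h=cv2.cvtColor(s["frame"],cv2.COLOR_BGR2HSV)
# grey front faces of the fingers: low saturation
m=(Z>0)&(h[...,1]<45)&(h[...,2]>120)&(v>215)&(v<290)&(X[...,2]<T[2]+90)&(X[...,2]>T[2]+22)
for side,k in (("L",m&(u<320)),("R",m&(u>320))):
    q=X[k]; print(side,k.sum(),"tipz",np.percentile(q[:,2],2).round(1),"mean",q.mean(0).round(1)) if k.sum() else print(side,"none")
print(x["time"],T.round(1),x["tcp_rot"].round(2),x["ft_force"].round(1),x["finger_gap"])
E
python3 tip.py w7
```

```text
time: 5.0
tool_pos: [457.9, -85.6, -9.8]
tcp_rot: [179.3, -2.1, 8.9]
ft_force: [0.5, -0.2, -0.8]
finger_gap: 54.8
L 466 tipz 27.7 mean [462.8 -52.   47. ]
R 501 tipz 28.3 mean [ 472.4 -114.1   48.5]
5.05 [457.5 -85.5 -10.1] [179.36  -2.03   8.94] [-0.3  0.1  0.2] 55.12274791656592
```

Tips are now at z≈28 with no contact, and the offset is confirmed at about 38 mm with the gap at 55. Going down another 17 mm.

```bash
python3 -m pendant '[0,0,-5,0,55, 0,0,-5,0,55, 0,0,-3,0,55]'; python3 q.py; python3 -m pendant '[0,0,-2,0,50]'; python3 tip.py w8
```

```text
time: 5.3
tool_pos: [457.6, -85.6, -24.3]
tcp_rot: [179.4, -2.0, 8.9]
ft_force: [0.9, -0.3, 0.2]
finger_gap: 55.0
5.3 [-17.18  -1.31 119.91   0.38  59.29  63.71] [457.6 -85.6 -24.3] [179.36  -2.04   8.94] [ 0.   4.4  0.8  0.  -4.9 -0.1] [ 0.9 -0.3  0.2]
time: 5.38
tool_pos: [457.5, -84.9, -26.1]
tcp_rot: [179.4, -2.0, 8.9]
ft_force: [-19.8, 4.6, 49.3]
finger_gap: 50.7
L 473 tipz 6.2 mean [462.8 -53.6  29.5]
R 499 tipz 10.4 mean [ 471.7 -111.2   31.1]
5.4333 [457.4 -84.9 -25.7] [179.45  -1.97   8.94] [-7.3  4.8 13.6] 50.16521551066896
```

View pics/w8.png

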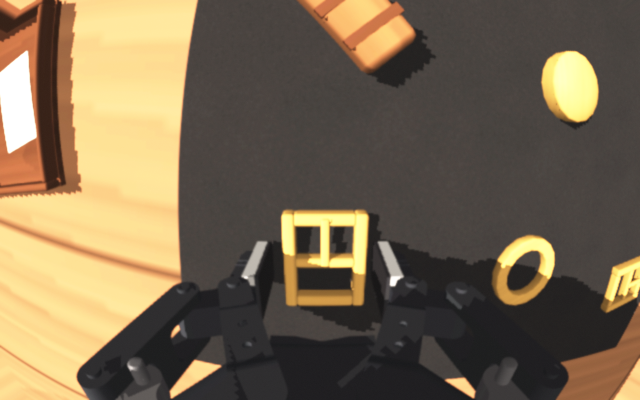

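The force rose to 49 N at z -26, so the tips are touching the board on either side of the buckle. I'll back off about 3 mm and close.

```bash
python3 -m pendant '[0,0,3,0,50]'; python3 -m pendant '[0,0,0.5,0,30, 0,0,0,0,30, 0,0,0,0,30, 0,0,0,0,30]' 40; python3 tip.py w9
```

```text
time: 5.52
tool_pos: [457.0, -84.6, -23.0]
tcp_rot: [179.5, -1.9, 8.9]
ft_force: [0.7, 0.0, -0.7]
finger_gap: 49.9
time: 5.85
tool_pos: [457.9, -84.8, -21.7]
tcp_rot: [179.5, -2.0, 9.0]
ft_force: [-1.1, 0.6, 4.3]
finger_gap: 38.5
L 461 tipz 12.2 mean [464.2 -59.3  32.2]
R 490 tipz 13.6 mean [ 471.4 -105.3   33.8]
5.9 [457.9 -84.8 -21.7] [179.46  -1.99   8.96] [-2.1 -0.8  4.6] 38.09941651393068
```

It stalled at about 38 mm, so the buckle is held. I'll lift 60 mm and check.

```bash
python3 -m pendant '[0,0,8,0,30, 0,0,12,0,30, 0,0,20,0,30, 0,0,20,0,30, 0,0,5,0,30]' 60; python3 tip.py w10
```

```text
time: 6.32
tool_pos: [454.0, -83.9, 43.0]
tcp_rot: [179.6, -1.6, 8.9]
ft_force: [0.3, -0.6, -0.5]
finger_gap: 37.9
L 452 tipz 77.8 mean [460.8 -58.9  97.1]
R 484 tipz 78.0 mean [ 467.8 -104.1   98.4]
6.3667 [454.2 -84.   42.9] [179.62  -1.63   8.94] [ 0.3  0.2 -0.8] 37.950027267559484
```

View pics/w10.png

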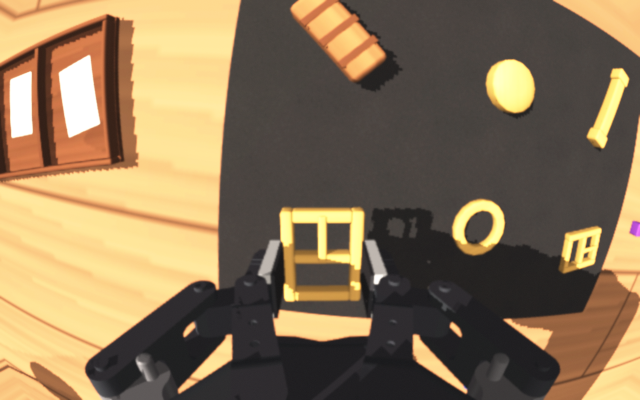

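The buckle is lifted and held square between the fingers at (322,255). I'll carry it to the near empty compartment at (521.5,133.5), turning it 91.5° so the jaws open along the compartment's 110 mm side.

```bash
python3 -m pendant '[5,16,0,0.123,30, 5,16,0,0.123,30, 5,16,0,0.123,30, 5,16,0,0.123,30, 5,16,0,0.123,30, 5,16,0,0.123,30, 5,16,0,0.123,30, 5,16,0,0.123,30, 5,16,0,0.123,30, 5,16,0,0.123,30, 5,16,0,0.123,30, 5,16,0,0.123,30]'
```

```text
time: 7.37
tool_pos: [509.2, 113.5, 30.8]
tcp_rot: [-179.9, -1.4, 94.8]
ft_force: [1.0, -0.3, -0.2]
finger_gap: 37.9
```

```bash
python3 -m pendant '[6,10,5,0.1,30, 5,7,0,0,30, 0,0,0,0,30]'; python3 tip.py w11; python3 - <<'E'
from h import *
s=dict(np.load("pics/w11.npz"))
cv2.imwrite("pics/w11.png",s["frame"])
E
```

```text
time: 7.62
tool_pos: [518.9, 133.9, 31.9]
tcp_rot: [-179.7, -1.5, 101.2]
ft_force: [0.1, 0.3, -0.7]
finger_gap: 37.8
L 457 tipz 67.3 mean [496.2 139.2  86.7]
R 433 tipz 66.1 mean [541.1 148.2  85.2]
7.6667 [518.4 133.3  31.7] [-179.67   -1.49  101.15] [-0.3  0.3 -0.6] 38.05274324743182
```

View pics/w11.png

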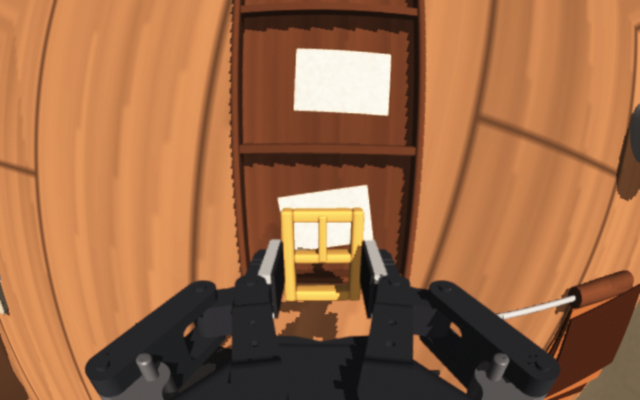

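The buckle is over the near compartment. The near divider shows at v≈150, the far one at v≈12, and the side walls at u≈238 and 417. I'll locate the dividers from this view.

```bash
python3 - <<'E'
from h import *
s=dict(np.load("pics/w11.npz"))
p=unf(s,[[328,150],[328,12],[237,150],[418,150],[232,12],[421,12]],18);print(p.round(1))
th=np.radians(10.4);ex=np.array([np.cos(th),np.sin(th)]);ey=np.array([-np.sin(th),np.cos(th)])
c0=np.array([505,222])
for q in p: print(((q[:2]-c0)@ex).round(1),((q[:2]-c0)@ey).round(1))
d=p[4:6].mean(0)-p[2:4].mean(0);print(np.degrees(np.arctan2(d[1],d[0]))-90)
E
```

```text
[[514.3 182.4  18. ]
 [497.7 266.5  18. ]
 [458.8 172.2  18. ]
 [569.2 194.2  18. ]
 [438.7 258.5  18. ]
 [553.7 281.7  18. ]]
2.0 -40.6
0.8 45.1
-54.5 -40.6
58.1 -38.9
-58.6 47.9
58.7 49.9
11.558830537628907
```

The tray centre may be about 2-3 mm further along its y than I had, which is well inside tolerance. The tray floor (5 mm) is level with the board, so I release at a reading of z of about -21, the same as at the grasp.

```bash
python3 -m pendant '[2,2.5,-12,0,30, 0,0,-14,0,30, 0,0,-10,0,30, 0,0,-5,0,30]'; python3 q.py
```

```text
time: 8.0
tool_pos: [520.3, 133.5, -11.3]
tcp_rot: [-179.7, -1.4, 100.4]
ft_force: [-1.1, -0.9, -1.5]
finger_gap: 37.8
8.0 [  7.89  10.45 105.77   1.56  64.14  -3.22] [520.3 133.5 -11.3] [-179.71   -1.42  100.42] [-0.7  5.5  2.  -0.2 -6.7  0.9] [-1.1 -0.9 -1.5]
```

```bash
python3 -m pendant '[1,2,-5,0,30]'; python3 -m pendant '[0,0,-2,0,30]';python3 q.py
```

```text
time: 8.08
tool_pos: [520.5, 134.6, -17.2]
tcp_rot: [-179.6, -1.4, 100.3]
ft_force: [-0.0, -0.3, -0.0]
finger_gap: 38.1
time: 8.17
tool_pos: [519.7, 134.3, -20.4]
tcp_rot: [-179.5, -1.4, 100.2]
ft_force: [-0.3, 0.2, -0.5]
finger_gap: 37.8
8.17 [  7.99  11.39 105.81   1.56  63.33  -2.92] [519.7 134.3 -20.4] [-179.53   -1.41  100.2 ] [-0.8  2.   0.8 -0.2 -2.4  0.2] [-0.3  0.2 -0.5]
```

```bash
python3 -m pendant '[0,0,-0.5,0,30]'; python3 -m pendant '[0,0,0,0,50, 0,0,0,0,50, 0,0,0.5,0,50]'; python3 -m pendant '[0,0,10,0,50, 0,0,20,0,50, 0,0,35,0,50, 0,0,30,0,50]';python3 tip.py w12
```

```text
time: 8.25
tool_pos: [519.5, 134.1, -21.3]
tcp_rot: [-179.5, -1.4, 100.1]
ft_force: [-1.9, -0.1, 4.2]
finger_gap: 37.8
time: 8.5
tool_pos: [520.3, 133.9, -19.8]
tcp_rot: [-179.6, -1.4, 100.1]
ft_force: [0.3, 0.3, -0.9]
finger_gap: 50.4
time: 8.83
tool_pos: [514.2, 133.0, 73.6]
tcp_rot: [-178.9, -1.4, 100.1]
ft_force: [1.0, 0.1, 0.3]
finger_gap: 50.0
L 454 tipz 111.8 mean [486.5 137.9 131.1]
R 444 tipz 110.2 mean [543.4 148.  129.2]
8.8833 [518.2 133.7  80.5] [-179.37   -1.41  100.09] [3.7 0.1 5. ] 50.19961910026239
```

View pics/w12.png

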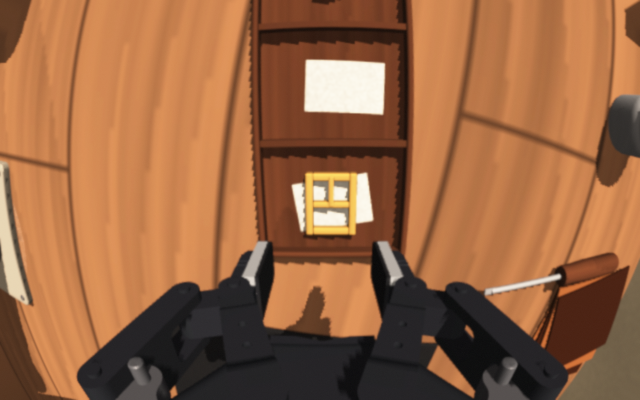

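The buckle lies flat in the near compartment at (331,203), clear of the walls. Next is the bar at about (595.5,-328), yaw 158.9°.

```bash
python3 -m pendant '[6.5,-39,3,0.086,40, 6.5,-39,2,0.086,40, 6.5,-39,2,0.086,40, 6.5,-39,2,0.086,40, 6.5,-39,2,0.086,40, 6.5,-39,2,0.086,40, 6.5,-39,2,0.086,40, 6.5,-39,2,0.086,40, 6.5,-39,2,0.086,40, 6.5,-39,2,0.086,40, 6.5,-39,2,0.086,40, 6.5,-30,2,0.086,40]'
```

```text
time: 9.88
tool_pos: [603.8, -338.7, 129.3]
tcp_rot: [179.6, -0.4, 162.6]
ft_force: [0.7, 0.2, -0.3]
finger_gap: 40.2
```

```bash
python3 -m pendant '[-8,20,-15,-0.06,40, 0,0,-10,0,40, 0,0,0,0,40]'; python3 tip.py w13
```

```text
time: 10.13
tool_pos: [596.5, -329.4, 104.8]
tcp_rot: [179.7, -0.2, 159.2]
ft_force: [0.0, -0.4, 0.6]
finger_gap: 40.0
L 499 tipz 127.5 mean [ 563.  -414.9  150.2]
R 341 tipz 140.5 mean [ 596.3 -303.   158.4]
10.1833 [ 596.6 -328.6  105.4] [179.69  -0.24 159.17] [ 0.3  0.5 -0. ] 40.010423800567594
```

View pics/w13.png

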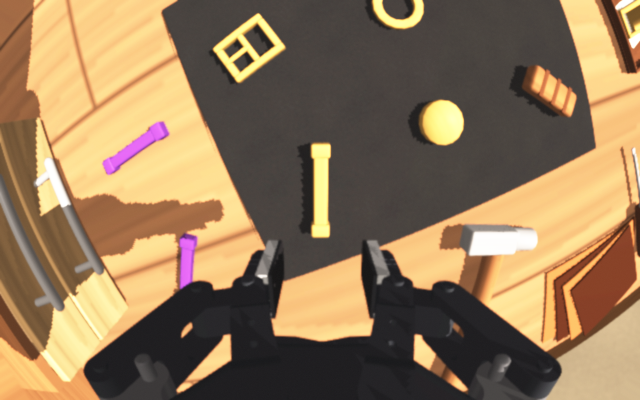

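The brass bar is at (321,190), aligned with the jaws.

```bash
python3 - <<'E'
from h import *
s=dict(np.load("pics/w13.npz"))
print(rectf(s,(300,135,342,246),17)); 
p=unf(s,[[320.5,143],[321,238]],17);print(p.round(1),p.mean(0))
E
```

```text
(array([ 596.1, -329.3]), array([17.8, 87.3]), np.float32(158.8))
[[ 556.4 -314.    17. ]
 [ 637.1 -344.4   17. ]] [ 596.72738735 -329.22124894   17.        ]
```

Bar measured at (596.2,-329.2), yaw 158.8°, size 87×18, and the TCP is within 1 mm of it. Descending to a reading of z of about -20.

```bash
python3 -m pendant '[0,0,-20,0,40, 0,0,-30,0,40, 0,0,-25,0,40, 0,0,-15,0,40, 0,0,-5,0,40, 0,0,0,0,40]'; python3 q.py
```

```text
time: 10.68
tool_pos: [602.5, -328.6, 19.6]
tcp_rot: [179.8, 0.6, 159.4]
ft_force: [0.6, 0.9, 0.2]
finger_gap: 40.4
10.68 [ -33.05   28.12   80.08    0.31   71.25 -102.51] [ 602.5 -328.6   19.6] [179.84   0.6  159.36] [ 0.6 -0.7 -0.4  0.1  0.9  0.1] [0.6 0.9 0.2]
```

```bash
python3 -m pendant '[-6,-1,-10,-0.007,40, 0,0,-10,0,40, 0,0,-6,0,40]'; python3 q.py
```

```text
time: 10.93
tool_pos: [599.8, -331.0, -1.4]
tcp_rot: [179.9, 1.1, 159.0]
ft_force: [0.5, -0.1, -0.3]
finger_gap: 40.0
10.93 [ -33.35   28.89   81.45    0.32   68.61 -102.45] [ 599.8 -331.    -1.4] [179.94   1.09 158.99] [-0.3  3.9  1.8 -0.3 -6.3  0. ] [ 0.5 -0.1 -0.3]
```

```bash
python3 -m pendant '[-3,2,-7,0,40, -1,0,-6,0,40]'; python3 q.py;python3 -m pendant '[0,0,-3,0,40]'; python3 tip.py w14
```

```text
time: 11.1
tool_pos: [596.4, -329.5, -14.1]
tcp_rot: [180.0, 1.2, 159.0]
ft_force: [-0.3, 0.0, -0.0]
finger_gap: 40.0
11.1 [ -33.4    29.16   82.56    0.32   67.1  -102.51] [ 596.4 -329.5  -14.1] [179.97   1.23 158.98] [-0.8  3.9  2.5  0.1 -7.7 -0.7] [-0.3  0.  -0. ]
time: 11.18
tool_pos: [595.9, -329.3, -18.1]
tcp_rot: [180.0, 1.2, 159.0]
ft_force: [-0.5, 0.4, -0.0]
finger_gap: 39.9
L 350 tipz 17.6 mean [ 577.5 -346.9   36. ]
R 858 tipz 4.4 mean [ 653.3 -226.4   22.3]
11.2333 [ 595.5 -329.   -18.7] [179.94   1.13 158.97] [ 0.1  0.6 -0.7] 40.02578712769653
```

```bash
python3 -m pendant '[0,0,-1.5,0,5, 0,0,0,0,5, 0,0,0,0,5, 0,0,0,0,5, 0,0,0,0,5, 0,0,0,0,5]' 70; python3 q.py
```

```text
time: 11.73
tool_pos: [596.1, -329.4, -19.6]
tcp_rot: [179.9, 1.2, 159.0]
ft_force: [-0.6, 0.3, -1.1]
finger_gap: 9.6
11.73 [ -33.41   29.56   82.64    0.33   66.66 -102.51] [ 596.1 -329.4  -19.6] [179.95   1.18 158.97] [-0.  -0.1 -0.1  0.   0.  -0.1] [-0.6  0.3 -1.1]
```

It stalled at 9.6 mm. The reading was about 2 mm low on the buckle too, so this fits the 12 mm shank. Lifting.

```bash
python3 -m pendant '[0,0,8,0,5, 0,0,15,0,5, 0,0,25,0,5, 0,0,25,0,5, 0,0,10,0,5]'; python3 tip.py w15
```

```text
time: 12.15
tool_pos: [592.9, -327.3, 65.5]
tcp_rot: [179.9, 0.8, 159.0]
ft_force: [0.8, 0.6, 1.0]
finger_gap: 9.9
L 386 tipz 100.3 mean [ 576.1 -351.3  118.3]
R 358 tipz 99.7 mean [ 586.6 -314.4  117.4]
12.2 [ 594.  -328.    67.2] [179.9    0.93 158.97] [ 1.3 -0.9  1.7] 9.78052527469246
```

View pics/w15.png

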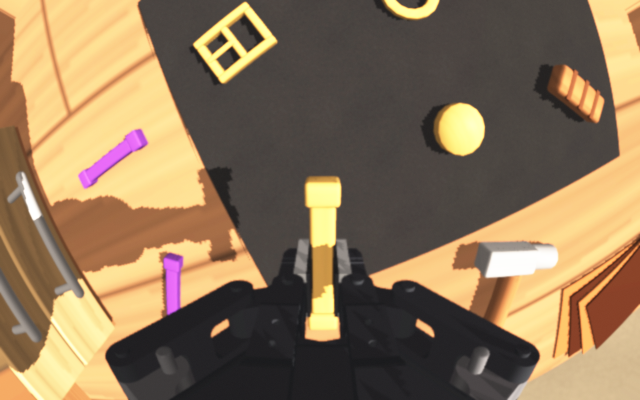

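The bar is held at its middle. Carrying it to the middle compartment at about (504.5,224) and turning to 190.4°.

```bash
python3 -m pendant '[-5,39,3,0.046,5, -6,39,3,0.046,5, -6,39,3,0.046,5, -6,39,2,0.046,5, -6,39,2,0.046,5, -6,39,2,0.046,5, -6,39,2,0.046,5, -6,39,2,0.046,5, -6,39,2,0.046,5, -6,39,2,0.046,5, -6,39,2,0.046,5, -6,39,2,0.046,5]'
```

```text
time: 13.2
tool_pos: [516.6, 148.8, 95.4]
tcp_rot: [-179.9, 1.4, -168.7]
ft_force: [0.9, 0.4, -0.5]
finger_gap: 9.6
```

```bash
python3 -m pendant '[-5,34,0,-0.01,5, -5,22,-10,0,5, 0,0,-5,0,5, 0,0,0,0,5]'; python3 tip.py w16
```

```text
time: 13.53
tool_pos: [503.7, 216.0, 80.9]
tcp_rot: [179.9, 1.6, -168.6]
ft_force: [-0.4, -0.7, -0.8]
finger_gap: 9.9
L 19 tipz 117.1 mean [490.1 206.6 129.8]
R 31 tipz 112.5 mean [487.8 220.9 124.5]
13.5833 [503.6 215.7  81.1] [ 179.92    1.61 -168.67] [-0.1  0.5 -1.1] 9.711738063150634
```

View pics/w16.png

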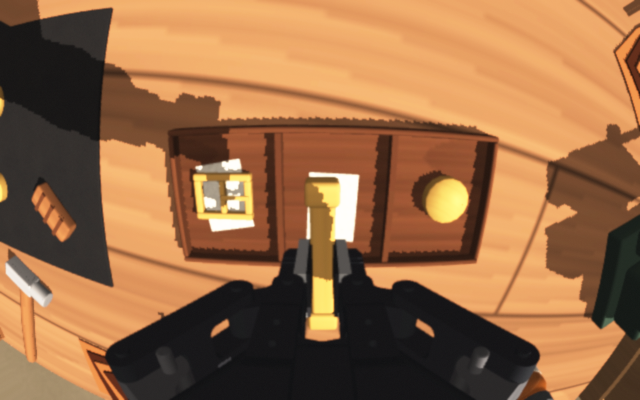

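The tray holds the buckle at (224,195) and the cover at (446,200). The dividers are at u≈279 and u≈387, the walls at v≈131 and v≈261.

```bash
python3 - <<'E'
from h import *
s=dict(np.load("pics/w16.npz"))
p=unf(s,[[279,133],[279,260],[389,134],[384,262],[171,131],[497,138],[476,262],[188,258]],18);print(p.round(1))
print("div centre",p[:4].mean(0),"corners",p[4:].mean(0))
d=p[[2,3]].mean(0)-p[[0,1]].mean(0);print(np.linalg.norm(d),np.degrees(np.arctan2(d[1],d[0]))-90)
d=p[1]-p[0];print(np.degrees(np.arctan2(d[1],d[0])))
E
```

```text
[[459.6 174.5  18. ]
 [566.4 191.   18. ]
 [443.5 256.2  18. ]
 [551.  281.1  18. ]
 [471.7  85.5  18. ]
 [423.  349.8  18. ]
 [537.9 372.3  18. ]
 [584.8 107.2  18. ]]
div centre [505.12013734 225.71443741  18.        ] corners [504.37219078 228.67751374  18.        ]
87.32464583679759 10.388269599643252
8.790567792056704
```

The compartment centre is at about (505,225), so I need +1.5 in x and +9 in y. Then down 100 mm.

```bash
python3 -m pendant '[1.5,9,-15,-0.015,5, 0,0,-20,0,5, 0,0,-18,0,5, 0,0,-12,0,5, 0,0,-4,0,5, 0,0,0,0,5]'; python3 q.py
```

```text
time: 14.08
tool_pos: [509.0, 218.6, 11.9]
tcp_rot: [-180.0, 1.8, -170.0]
ft_force: [1.1, -0.2, -1.7]
finger_gap: 9.7
14.08 [ 18.13   8.88 104.76  -0.29  64.54 -81.79] [509.  218.6  11.9] [-180.      1.84 -169.97] [-1.2  0.2  0.2 -0.1  0.4 -0.4] [ 1.1 -0.2 -1.7]
```

```bash
python3 -m pendant '[-4,7,-6,0.007,5, 0,0,-8,0,5]'; python3 q.py; python3 -m pendant '[-1,1,-6,0,5]';python3 q.py
```

```text
time: 14.25
tool_pos: [507.1, 225.4, -0.1]
tcp_rot: [180.0, 2.0, -169.7]
ft_force: [-0.1, 0.1, -0.6]
finger_gap: 9.8
14.25 [ 18.86   9.86 105.11  -0.31  63.01 -81.32] [ 5.071e+02  2.254e+02 -1.000e-01] [ 179.97    2.04 -169.68] [ -1.8   8.1   1.3  -0.9 -11.1  -0.8] [-0.1  0.1 -0.6]
time: 14.33
tool_pos: [506.6, 226.4, -6.1]
tcp_rot: [180.0, 2.1, -169.7]
ft_force: [0.6, -0.4, -1.1]
finger_gap: 9.5
14.33 [ 18.99  10.32 105.31  -0.33  62.28 -81.18] [506.6 226.4  -6.1] [ 179.97    2.11 -169.68] [ 2.3  4.9  2.4  0.5 -8.   2.3] [ 0.6 -0.4 -1.1]
```

```bash
python3 -m pendant '[-1,-1,-6,0,5]';python3 -m pendant '[0,-0.5,-3.5,0,5]';python3 q.py; python3 -m pendant '[0,0,-1,0,5]';python3 q.py
```

```text
time: 14.42
tool_pos: [506.0, 226.0, -12.1]
tcp_rot: [180.0, 2.2, -169.7]
ft_force: [-0.3, -0.3, -0.5]
finger_gap: 9.8
time: 14.5
tool_pos: [505.5, 225.4, -16.4]
tcp_rot: [180.0, 2.1, -169.6]
ft_force: [-0.2, -0.1, -1.2]
finger_gap: 9.5
14.5 [ 18.93  11.01 105.78  -0.32  61.09 -81.29] [505.5 225.4 -16.4] [ 179.96    2.15 -169.63] [-0.3  3.5  0.6  0.  -5.  -0.5] [-0.2 -0.1 -1.2]
time: 14.58
tool_pos: [505.1, 225.3, -18.1]
tcp_rot: [180.0, 2.1, -169.6]
ft_force: [-0.5, -0.3, -0.5]
finger_gap: 9.7
14.58 [ 18.93  11.14 105.83  -0.33  60.94 -81.3 ] [505.1 225.3 -18.1] [ 179.97    2.1  -169.62] [ 0.   1.1  0.4 -0.  -1.3 -0. ] [-0.5 -0.3 -0.5]
```

```bash
python3 -m pendant '[0,0,-1,0,5]'; python3 -m pendant '[0,0,0,0,35, 0,0,0,0,35, 0,0,0.5,0,35]'; python3 -m pendant '[0,0,10,0,35, 0,0,20,0,35, 0,0,35,0,35, 0,0,35,0,35, 0,0,0,0,35]';python3 tip.py w17
```

```text
time: 14.67
tool_pos: [505.0, 225.3, -19.4]
tcp_rot: [180.0, 2.1, -169.6]
ft_force: [-0.4, -0.4, -1.4]
finger_gap: 9.6
time: 14.92
tool_pos: [505.3, 225.5, -18.5]
tcp_rot: [180.0, 2.1, -169.6]
ft_force: [-0.5, 0.8, 0.9]
finger_gap: 35.0
time: 15.33
tool_pos: [503.2, 224.6, 86.8]
tcp_rot: [-180.0, 1.9, -169.6]
ft_force: [0.8, -0.1, 1.0]
finger_gap: 35.2
L 14 tipz 152.6 mean [496.6 203.2 153.5]
R 15 tipz 151.9 mean [489.5 242.9 153.2]
15.3833 [502.2 224.3  84.2] [-179.98    1.81 -169.61] [-0.2 -0.2 -0. ] 34.9036784268951
```

View pics/w17.png

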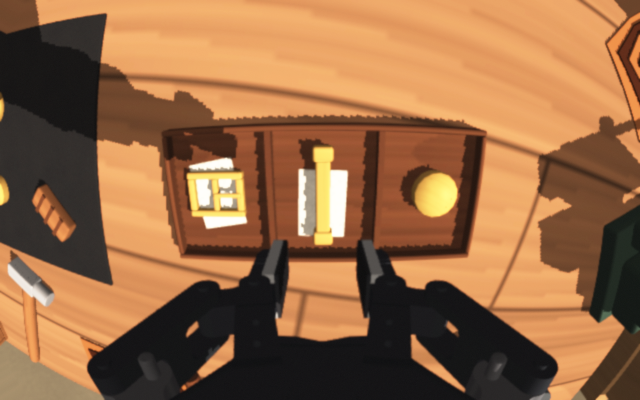

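The bar lies in the middle compartment at (323,195), with the buckle on the left and the cover on the right. I'll back off and do a final check from the top camera and depth.

```bash
python3 -m pendant '[-10,-38,20,0,35, -10,-38,10,0,35, -10,-38,5,0,35, -10,-38,5,0,35, -10,-38,0,0,35, 0,-30,0,0,35, 0,-20,0,0,35, 0,0,0,0,35]'; python3 - <<'E'
from bench import viewer
from h import *
s=viewer.snapshot("top");cv2.imwrite("pics/t9.png",s["frame"]);S=viewer.snapshot("side");cv2.imwrite("pics/s9.png",S["frame"])
np.savez("pics/t9.npz",**s);np.savez("pics/s9.npz",**S)
E
```

```text
time: 16.05
tool_pos: [447.2, -19.9, 121.7]
tcp_rot: [-179.9, 1.7, -169.2]
ft_force: [0.3, 0.6, 0.2]
finger_gap: 34.8
```

View pics/t9.png

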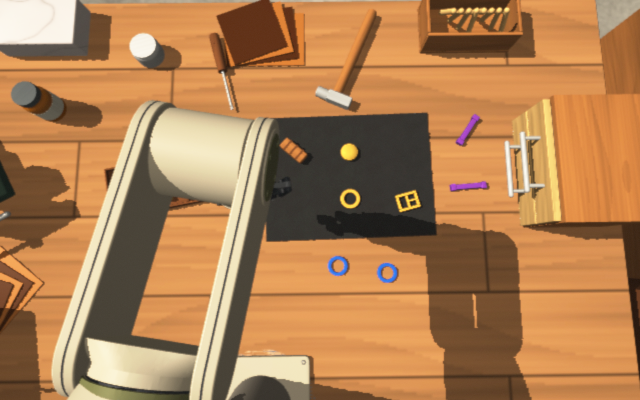

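View pics/s9.png

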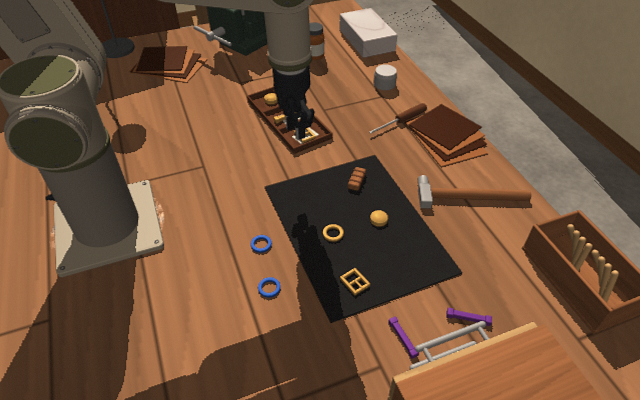

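The cover (349,152), ring (350,198) and buckle (407,202) are unmoved. The arm hides the tray in the top view, so I'll move it further right and look again.

```bash
python3 -m pendant '[-8,-39,4,0,35, -8,-39,4,0,35, -8,-39,2,0,35, -8,-39,2,0,35, -8,-39,2,0,35, -8,-39,2,0,35, 0,-39,2,0,35, 0,-30,2,0,35, 0,-15,0,0,35, 0,0,0,0,35]'; python3 - <<'E'
from bench import viewer
from h import *
s=viewer.snapshot("top");cv2.imwrite("pics/t10.png",cv2.resize(s["frame"][130:240,90:250],None,fx=5,fy=5,interpolation=cv2.INTER_CUBIC));cv2.imwrite("pics/t10f.png",s["frame"])
S=viewer.snapshot("side");cv2.imwrite("pics/s10.png",cv2.resize(S["frame"][75:165,235:345],None,fx=6,fy=6,interpolation=cv2.INTER_CUBIC))
np.savez("pics/t10.npz",**s)
for k,w,z in [("buckle",(185,155,225,200),14),("bar",(150,150,184,210),19),("cover",(112,177,140,205),14)]:
    try:
        c=rect(s,w,z);print(k,*c)
        th=np.radians(10.4);d=np.array(c[0])-[505,224];print(d@[np.cos(th),np.sin(th)],d@[-np.sin(th),np.cos(th)])
        P=brass(s,*w).mean(0);
        H=[depthpt(s,u,v)[2] for u,v in brass(s,*w)[::6]];print("rim z",np.percentile(H,[10,50,90]).round(1))
    except Exception as e: print(k,e)
E
```

```text
time: 16.98
tool_pos: [401.1, -333.3, 140.6]
tcp_rot: [179.7, 1.8, -167.8]
ft_force: [0.6, -0.1, 0.2]
finger_gap: 35.0
buckle [521.8 132.3] [45.3 54.3] 100.9
-0.02960490981150844 -93.22622551379688
rim z [ 4.   7.4 14.1]
bar [506.1 224.2] [20.5 88.4] 9.8
1.1180324469448568 -0.0018567656129540885
rim z [ 5.1 14.2 18.3]
cover [487.8 319.8] [42.3 42.5] 77.2
0.37630481701341995 97.33107620223201
rim z [ 3.4  7.3 15.4]
```

View pics/t10.png

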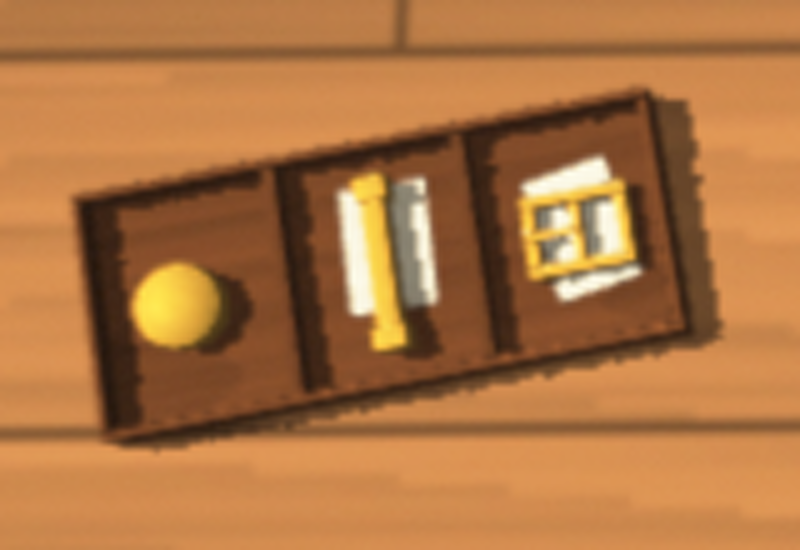

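View pics/s10.png

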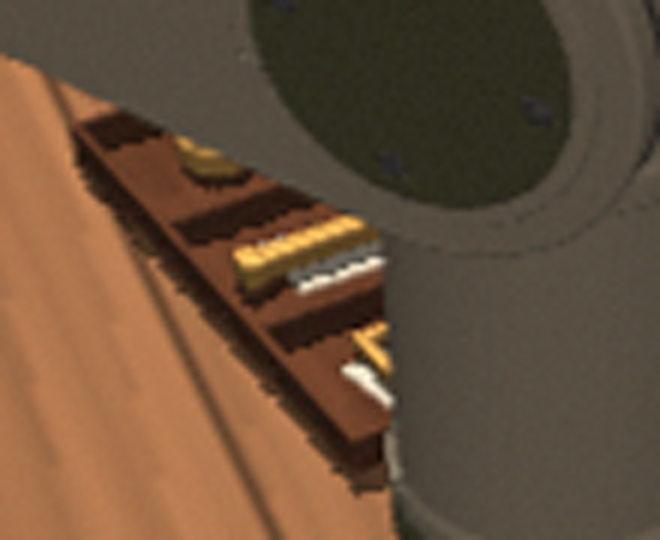

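All three pieces lie flat on the tray floor, near the middle of their compartments. Buckle top is about 14 mm and bar top about 18 mm, both as expected. The arm is clear, so I'm handing in.

```bash
python3 -c "
from bench import job;print(job.hand_in())"
```

```text
the job is handed in; nothing more can be done
None
```

The kit is complete and handed in at about 17 s; the hand-in reports no verdict. The tray already held a cover, so I added the buckle nearer the tray to the right-hand compartment (as the top camera sees it) and the brass bar to the middle one.

**Last checks:**
- **In the tray:** In the top view all three pieces lie flat, each alone in its compartment. In tray x and y (mm), the buckle is at about (0, -93), the bar at (1, 0) and the cover at (0, +97). The tops read about 14 mm for the buckle and 18 mm for the bar, as expected for pieces on the floor.
- **Left in place:** The spare cover, spare buckle and ring were at their starting pixels, seen once the arm had left the tray. I did not check them again after the last move, when the arm passed over the board with the fingertips more than 100 mm above it.
- **Robot:** The gripper was empty and clear of everything at the end.

**What disagreed or went wrong:**
- **Fingertip height:** The real fingertips ended 30 mm or more short of the reported TCP. The first buckle grasp therefore closed in the air; I corrected the height from the camera depth.
- **Board contact:** While finding the right height, the fingertips pressed on the board once with about 49 N. That is under the 120 N wrist limit, and it was the fingertips rather than the gripper's body.
- **Small offsets:** The gap reading runs about 2 mm low on held pieces. The arm also drifted a few mm sideways on descents, which I corrected as I went.

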